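# Move the weekly treat turntable on one hole and snap its tub shut

### The arm

A 6-joint arm with a two-finger parallel gripper is mounted at the origin on the work surface. World frame = base frame: x ahead of the robot, y to its left, z up, the work surface at z = 0. Lengths are in m, angles in rad, forces in N, time in s.
With the tool pointing down it reaches from about 0.375 to 0.975 m from the base axis. Payload 3.8 kg.
Tool frame: the origin (TCP) lies midway between the tips of the shut fingers; the grasp point (between the pads) lies 19 mm behind it; z points along the fingers, y is the direction in which the jaws open and shut (so a half turn about z gives the same grasp; the last joint's range is limited). The gripper opens to 85 mm and grips with 20 to 120 N. Pads are 22 mm wide; open, the fingers measure 114 mm over their backs; the gripper's body (76 mm by 85 mm) begins 54 mm behind the grasp point. The pads swing forward as they close: fully open they stand 13 mm farther back than shut.
Start: joints at [1.297, 0.264, 1.604, -0, 1.274, -0.037], TCP at [0.158, 0.656, 0.231] pointing down, gripper open.
Joint ranges: [-2.63, 2.63], [-0.94, 2.18], [0.31, 2.57], [-1.31, 4.45], [0, 2.66], [-2.55, 2.55]. Speed limits (rad/s): [2.57, 2.57, 3.14, 3.14, 3.14, 3.14].

### API

Orientations are given as a rotation vector (axis times angle).
In Python, from workcell import bot gives the robot as it stands. The module is installed in compiled form; this text tells all that it offers.
- The arm moves only by the tool move_arm, never from a script. Its argument "steps" is a list of rows, each a list of 5 numbers: the shift along the tool's x, y, z in mm, then the turn about the tool's z in degrees, then the opening in per cent of the stroke, from 0 (shut) to 100 (fully open). In form: [[tx, ty, tz, turn, claw], ...]. A call has 1 to 20 rows; each row is the pose to reach, as a shift and turn from the pose commanded when the call began, along the tool's axes at that moment; what a row does not reach only later rows make up. A row lasts 1/10 s, in which the tool goes at most 50 mm and 8.59 degrees, less where a joint would pass 70% of its speed; a pose out of reach is approached as far as the arm can. A call with a gripper value outside its range is refused whole. The fingers move at their own pace and stop on an object; "newtons" is the grip in N (left out, the last holds). Time passes only in rows, so rows that repeat a pose let the fingers close. It gives the time, the measured TCP pose, the force and the opening at its end, in the units of the state.
- bot.read_state(): the state, without advancing time (a new reading comes with each control period).
- bot.read_camera(name): name is "side" or "top" or "wrist"; returns a dict with "pixels" (420x560x3 uint8, red, green, blue), "depth" (420x560 float32, m along the optical axis (not along the pixel's ray), 0 where there is no reading), "fovy" (degrees; the focal length in pixels is half the picture's height over the tangent of half this angle, whatever the lens; pixels are square), "cx", "cy" (the principal point, pixels), "xyz" and "attitude" of the camera in the world. Camera axes: x right, y up, looking along -z (the intrinsics and any distortion apply to the point x, -y, -z); pixel columns grow to the right and rows downward; lengths in m; the calibration is good to about 2 mm. A picture is of the moment at which its call begins.
- bot.finish_job(): hands the job in, once; it reports no verdict.
The state is a dict: "time": time; "q": joint angles; "joint_vel": joint speeds; "joint_torque": joint torques, N m; "tool_pos": TCP position; "tcp_rot": TCP orientation; "wrist_force": force on the tool from outside, world axes, zero at the start; "torque": the same for the moment, N m; "width": opening from 0.0 (shut) to 1.0 (fully open).
Only numpy, scipy, OpenCV 4.12 (cv2) and the standard library are available. Lean on these libraries where they do the work, as an engineer would, in place of code of your own. Each camera call takes 0.05 s, during which the arm holds its last target.

### The job

Today's treat has been given, so move the treat turntable on to the next day: pull the spring plunger's knob up, turn the deck anticlockwise (seen from above) by one hole and let the plunger drop fully home so that the deck is locked there. Then press the loose lid straight down onto the tub that rides on the deck until both side clips have snapped over it and it sits flush all round. Do not disturb the other things on the ledge.

Things in the scene. Friction and masses are not known exactly. Their poses are not given: they have to be found in the camera images.
- turntable: Fixed round white base, 280 mm across, 18 mm high. Origin: centre of its underside, on the upright turning axis. Its top has seven steel-ringed dark holes 51.4 degrees (0.898 rad) apart on a circle of 115 mm radius; its x axis points to the start hole. On it turns a round wooden deck, 200 mm across, top 32 mm above the ledge, with a steel bracket that carries the plunger over the holes.
- next_hole (a point): Mouth centre of the next hole, the one to lock into: 51.4 degrees anticlockwise of the start hole seen from above, 115 mm from the axis, 18 mm above the ledge. Fixed with the base.
- start_hole (a point): Mouth centre of the hole in which the plunger sits at the start (18 mm above the ledge). Fixed with the base.
- knob_grip (a point): Middle of the plunger's knob: black upright cylinder, 22 mm across, 22 mm high, above the pin, 115 mm from the turning axis, opposite to the tub; 75 mm above the ledge when home, rising with the plunger. Below it are 6 mm of thin stem and an 18 mm wide housing: pinch it from above. It spins freely on its stem, so the grasp need not turn with the deck.
- plunger (a joint): How far the plunger is pulled up, m: 0 fully home in a hole, 0.020 at the upper stop. The pin clears the base at 0.014 and rests on the base at about that height between holes. A spring pulls it down with 3 N when home, 9 N at the stop; the pin's round tip finds a hole by itself when within about 2 mm of its centre, else it stays up until the deck is moved on.
- deck (a joint): Angle of the deck, rad: 0 at the start hole, growing anticlockwise seen from above; holes at -0.898, 0, 0.898 and 1.795. Turns with slight friction and stays where it is left; locked (about 0.013 rad of play) when the plunger is home in a hole.
- tub_rim (a point): Middle of the mouth of the open grey plastic tub fixed on the deck (72 mm by 94 mm, wall 3 mm), 38 mm from the turning axis on the side away from the knob, 82 mm above the ledge. Its axes turn with the deck: x towards the knob, y along the tub's long side, z up.
- lid: Loose grey lid: plate 76 by 100 by 6 mm, a plug 20 mm deep below it that stands in the tub's mouth, and a round pad 32 mm across, 4 mm high on top. Origin: middle of the plate's underside; x, y along its 76 and 100 mm sides. At first it rests on the sloped clip tops 12 to 13 mm above the rim; closed, its underside lies on the rim. About 6 to 15 N straight down in the middle snaps it home.
- lid_press (a point): Middle of the top of the lid's pressing pad, 10 mm above the lid's origin: 105 mm above the ledge at the start, 92 mm when the lid is closed.
- lid_end_a (a point): On the underside of the lid's plate at the end next to clip a, 49 mm from its middle (lid's +y side).
- lid_end_b (a point): On the underside of the lid's plate at the end next to clip b, 49 mm from its middle (lid's -y side).
- clip_a (a joint): Outward flex of the springy clip at the tub's +y end, rad: 0 upright (also when snapped over the lid), about 0.05 to 0.1 while the lid passes. Clips are 30 mm wide and reach 98 mm above the ledge.
- clip_b (a joint): The same for the clip at the tub's -y end.
- stack: Bystander: two closed grey plastic containers stacked, 136 mm by 101 mm by 116 mm. Origin: middle of its underside.
- tin: Bystander: round stainless steel treat tin with lid, 94 mm across, 104 mm high. Origin: middle of its underside.
- bowl: Bystander: small white bowl, 110 mm across, 45 mm high. Origin: middle of its underside.
- scoop: Bystander: bamboo scoop lying along its own x axis, about 185 mm long, 50 mm wide, 28 mm high. Origin: on its underside, near the middle.
Things that resemble listed ones, but are neither listed nor needed, are in the scene too. There is more than one size of the lid; the job needs the largest.

How it is judged:
By the outcome, as a careful person would: the job done as asked, in the order asked, and still so for the second after the job is handed in, with the robot touching nothing.
It also fails if it takes over 45 s, if anything falls off the work surface, if the arm or the gripper's body presses on something with over 40 N, if the wrist force passes 120 N, or if a joint passes its speed limit or range.

## Working session

There is one attempt and no reset: what is moved stays moved. The work goes in short steps, Python scripts to look and compute and a tool call to move; the robot and the scene stay as the last step left them, time stands still between calls to the robot, and variables do not carry over. Pictures are saved under pics/ and viewed, and the job is handed in when it is done.

Besides the shell and the picture viewer there is one more tool, called in YAML: its name, and indented under it one key for each argument. move_arm: Moves the arm, as the interface text tells. Its arguments: {"type":"object","properties":{"steps":{"type":"array","items":{"type":"array","items":{"type":"number"}}},"newtons":{"type":"number"}},"required":["steps"]}

```bash
mkdir -p pics; cat > h.py <<'E'
import numpy as np, cv2
from workcell import bot
def cam(n):
    c=bot.read_camera(n); return c
def save(c,name): cv2.imwrite('pics/'+name,cv2.cvtColor(c['pixels'],cv2.COLOR_RGB2BGR))
E
python3 - <<'E'
from h import *
print(bot.read_state())
for n in ['side','top','wrist']:
    c=cam(n); save(c,n+'0.png'); np.savez(''+n+'0.npz',**c)
    print(n,{k:v for k,v in c.items() if k not in('pixels','depth')}, (c['depth']>0).mean())
E
```

```text
{'time': 0.0, 'q': array([ 1.29711578e+00,  2.64780738e-01,  1.60541618e+00, -6.00538153e-05,
        1.27369799e+00, -3.69193967e-02]), 'joint_vel': array([0.00042212, 0.00049105, 0.00023522, 0.00072836, 0.00090341,
       0.00031067]), 'joint_torque': array([ 1.59722447e-03, -5.15083909e+01, -3.67325377e+01,  2.47927699e-05,
        1.25134288e-02, -1.13313231e-06]), 'tool_pos': array([0.15815508, 0.65543541, 0.22992067]), 'tcp_rot': array([-0.37097239, -3.11930921,  0.00358645]), 'wrist_force': array([ 0.282407 , -0.387686 , -0.8777395]), 'torque': array([ 0.013933  , -0.00403213,  0.02347296]), 'width': 1.0004282018291974}
side {'fovy': 56.9986495814959, 'cx': 277.2590634764313, 'cy': 213.26172783108416, 'xyz': array([ 0.49552897, -0.73866052,  0.75351642]), 'attitude': array([ 0.83161211, -0.05405364, -0.16223006])} 0.9958715986394557
top {'fovy': 54.17852951702761, 'cx': 278.0379950438117, 'cy': 214.89457382478912, 'xyz': array([ 0.44511557, -0.01564677,  1.28470912]), 'attitude': array([ 0.10968255, -0.09550902, -1.57082256])} 0.9960034013605442
wrist {'fovy': 61.66898909218056, 'cx': 278.3625243384859, 'cy': 210.21611097652828, 'xyz': array([0.09362893, 0.67072326, 0.37268891]), 'attitude': array([-0.22668614, -0.17579385,  1.32557815])} 0.9961054421768708
```

View pics/side0.png

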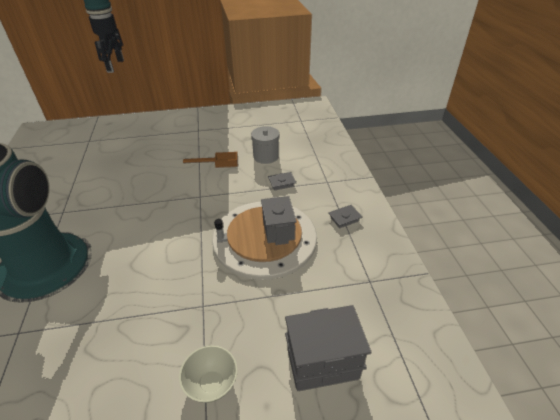

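View pics/top0.png

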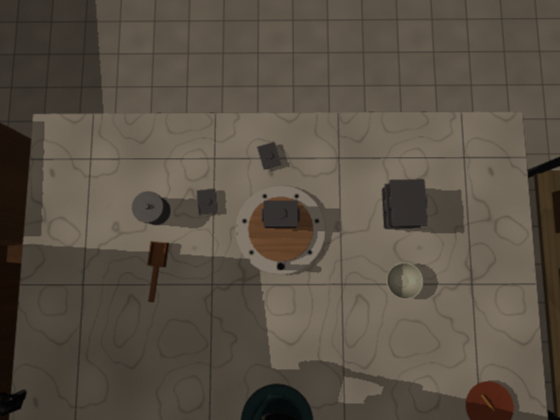

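View pics/wrist0.png

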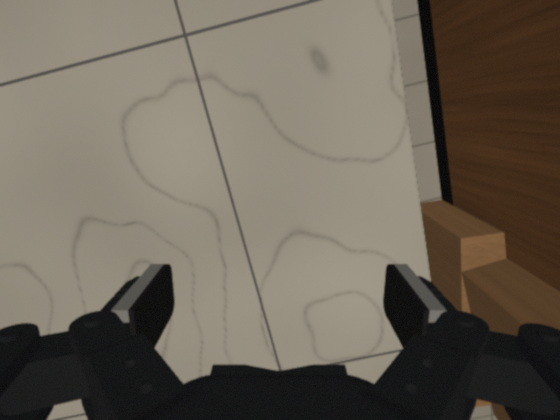

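The top view shows the turntable centred near (280,230). The knob is at (281,266) on the robot's side, with the tub and its lid at (282,213). Two loose lids lie at (208,202) and (270,156). The tin is at (150,207), the scoop at (157,265), the stack at (406,203) and the bowl at (405,281). The side view agrees, with the knob at (219,224) and the tub at (278,220).

Next I'll measure.

```bash
cat >> h.py <<'E'
from scipy.spatial.transform import Rotation as R
def f_of(c): return c['pixels'].shape[0]/2/np.tan(np.radians(float(c['fovy']))/2)
def ray(c,u,v):
    f=f_of(c); d=np.stack([(np.asarray(u,float)-c['cx'])/f,-(np.asarray(v,float)-c['cy'])/f,-np.ones_like(np.asarray(u,float))],-1)
    return R.from_rotvec(c['attitude']).apply(d.reshape(-1,3))
def plane(c,u,v,z):
    d=ray(c,u,v); o=np.asarray(c['xyz']); return o+d*((z-o[2])/d[:,2])[:,None]
def pcl(c):
    h,w=c['depth'].shape; v,u=np.mgrid[:h,:w]; d=ray(c,u.ravel(),v.ravel())
    return (np.asarray(c['xyz'])+d*c['depth'].ravel()[:,None]).reshape(h,w,3)
def proj(c,p):
    q=R.from_rotvec(c['attitude']).inv().apply(np.atleast_2d(p)-c['xyz']); f=f_of(c)
    return np.stack([c['cx']+f*q[:,0]/-q[:,2], c['cy']-f*q[:,1]/-q[:,2]],-1)
E
python3 - <<'E'
from h import *
for n in ['top','side']:
    c=dict(np.load(n+'0.npz')); P=pcl(c); 
    pts={'top':dict(knob=(281,266),lid=(282,213),deck=(280,240),lidb=(208,202),lidc=(270,156),tab=(330,330),tab2=(100,150),tab3=(450,330)),
      'side':dict(knob=(219,224),lid=(278,210),deck=(250,235),lidb=(282,180),lidc=(345,215),tab=(150,330),tab2=(330,130))}[n]
    for k,(u,v) in pts.items(): print(n,k,P[v,u].round(3))
    if n=='top': big=c['pixels'][170:290,220:340]
    else: big=c['pixels'][160:290,190:370]
    im=cv2.resize(big,None,fx=4,fy=4,interpolation=cv2.INTER_CUBIC)
    im=np.clip(im.astype(float)*(1.7 if n=='top' else 1.2),0,255).astype(np.uint8)
    cv2.imwrite(f'pics/{n}crop.png',im[...,::-1])
E
```

```text
top knob [ 0.453 -0.013  0.088]
top lid [ 0.606 -0.017  0.102]
top deck [ 0.532 -0.01   0.031]
top lidb [0.652 0.214 0.023]
top lidc [0.799 0.021 0.02 ]
top tab [ 0.26  -0.162 -0.001]
top tab2 [ 0.829  0.574 -0.005]
top tab3 [ 0.26  -0.525 -0.   ]
side knob [ 0.456 -0.023  0.083]
side lid [ 0.607 -0.018  0.101]
side deck [ 0.531 -0.026  0.033]
side lidb [0.657 0.208 0.019]
side lidc [ 0.496 -0.739  0.754]
side tab [ 0.284 -0.244  0.001]
side tab2 [ 0.895  0.51  -0.004]
```

View pics/topcrop.png

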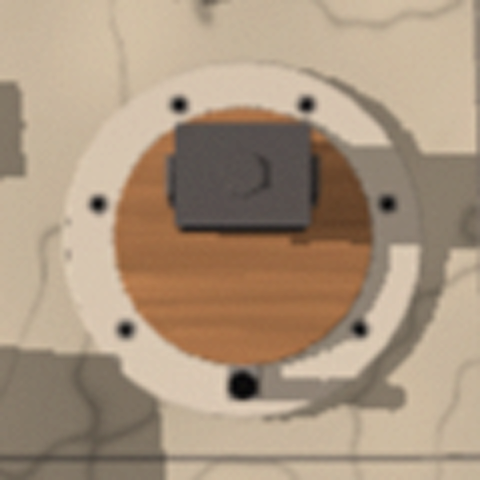

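View pics/sidecrop.png

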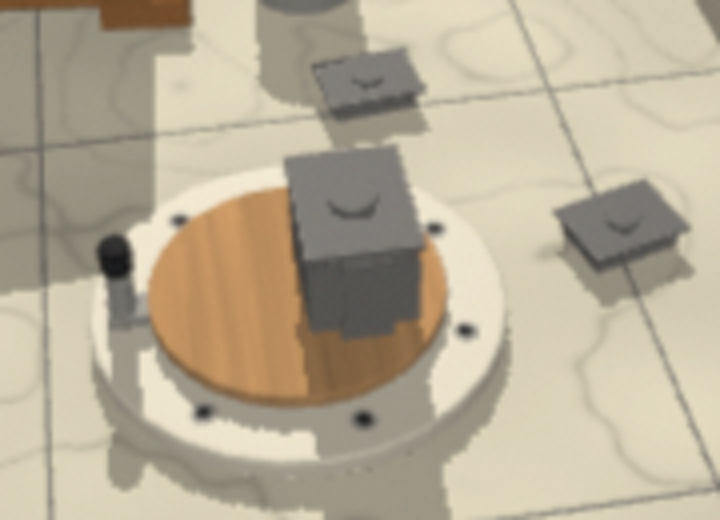

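The crops show the tub's lid at top crop (244,175), riding on the deck with clips at both ends. The two look-alikes lie off the turntable and are smaller, so I choose the one on the tub. Now I'll fit the hole ring and the knob.

```bash
cat > meas.py <<'E'
from h import *
from scipy.optimize import least_squares
def holes(c,ctr,plane_z=.018):
    g=cv2.cvtColor(c['pixels'],cv2.COLOR_RGB2GRAY)
    P=pcl(c); out=[]
    up=cv2.resize(g,None,fx=4,fy=4,interpolation=cv2.INTER_CUBIC)
    m=(up<45).astype(np.uint8)
    n,l,s,ce=cv2.connectedComponentsWithStats(m)
    for i in range(1,n):
        u,v=(ce[i]+.5)/4-.5
        p=plane(c,u,v,plane_z)[0]; r=np.hypot(*(p[:2]-ctr))
        if 4<s[i,4]<900 and .10<r<.13: out.append((u,v,s[i,4],*p[:2]))
    return np.array(out)
def fit(pts,a0):
    def res(x,full=False):
        a=np.arctan2(pts[:,1]-x[1],pts[:,0]-x[0]); k=np.round((a-x[2])/(2*np.pi/7)); t=x[2]+k*2*np.pi/7
        e=np.stack([x[0]+.115*np.cos(t)-pts[:,0],x[1]+.115*np.sin(t)-pts[:,1]],-1)
        return e.ravel()
    r=least_squares(res,[*pts.mean(0),a0],loss='soft_l1',f_scale=.002); return r.x,res(r.x).reshape(-1,2)
E
python3 - <<'E'
from meas import *
for n in ['top','side']:
    c=dict(np.load(n+'0.npz')); H=holes(c,np.array([.565,-.013])); print(n);print(H.round(4))
    if len(H)>3:
        x,e=fit(H[:,3:5],np.pi); print(x,(e*1000).round(1).tolist())
        s=[x[0]+.115*np.cos(x[2]),x[1]+.115*np.sin(x[2])]; print('start',s)
E
```

```text
top
[[ 2.643750e+02  1.957092e+02  1.010000e+02  6.723000e-01  3.830000e-02]
 [ 2.961735e+02  1.957245e+02  9.800000e+01  6.719000e-01 -6.120000e-02]
 [ 3.164228e+02  2.204925e+02  1.830000e+02  5.936000e-01 -1.235000e-01]
 [ 2.440778e+02  2.205377e+02  1.060000e+02  5.941000e-01  1.012000e-01]
 [ 3.093451e+02  2.517481e+02  1.340000e+02  4.970000e-01 -1.004000e-01]
 [ 2.509574e+02  2.520234e+02  9.100000e+01  4.965000e-01  7.920000e-02]
 [ 2.804789e+02  2.659022e+02  6.520000e+02  4.540000e-01 -1.150000e-02]]
[ 0.56848056 -0.01112086  3.14010373] [[-0.1, 0.3], [0.2, 0.1], [0.3, 0.2], [0.1, -0.3], [-0.3, -0.6], [0.4, -0.3], [-0.5, 0.6]]
start [np.float64(0.4534806854899095), np.float64(-0.010949638227091494)]
side
[[ 2.181682e+02  2.242129e+02  8.790000e+02  4.500000e-01  4.560000e-02]
 [ 2.404712e+02  2.625288e+02  1.300000e+01  4.974000e-01 -1.024000e-01]
 [ 2.805000e+02  2.642500e+02  5.800000e+01  5.942000e-01 -1.255000e-01]]
```

The fit is good to 0.6 mm. The axis is at (0.5685, -0.0111), the knob and start hole at (0.4535, -0.011), and the next hole at (0.497, -0.101), which matches the directly measured hole at (0.497, -0.100). Heights and reach also check out. Next I'll work out the approach.

```bash
cat >> h.py <<'E'
def go(target,yaw=None):
    s=bot.read_state(); r=R.from_rotvec(s['tcp_rot']); M=r.as_matrix()
    d=M.T@(np.asarray(target)-s['tool_pos']); y=M[:,1]; cur=np.degrees(np.arctan2(y[1],y[0]))
    print('t',round(s['time'],2),'pos',s['tool_pos'].round(4),'F',s['wrist_force'].round(2),'w',round(s['width'],3),'jawang',round(cur,2),'tilt',(M[:,2]).round(4),'q',s['q'].round(2))
    print('shift mm',(d*1000).round(1), 'turn', None if yaw is None else round(-((yaw-cur+180)%360-180),1))
E
python3 -c "
from h import *
go([.4535,-.011,.15],100)"
```

```text
t 0.15 pos [0.1582 0.6556 0.2303] F [ 0.27 -0.06  0.1 ] w 1.003 jawang 76.43 tilt [-4.0e-04 -1.7e-03 -1.0e+00] q [ 1.3   0.26  1.61 -0.    1.27 -0.04]
shift mm [-443.4 -578.6   81.2] turn -23.6
```

move_arm:
  steps:
    - [-443, -579, 81, -23.5, 100]
    - [-443, -579, 81, -23.5, 100]
    - [-443, -579, 81, -23.5, 100]
    - [-443, -579, 81, -23.5, 100]
    - [-443, -579, 81, -23.5, 100]
    - [-443, -579, 81, -23.5, 100]
    - [-443, -579, 81, -23.5, 100]
    - [-443, -579, 81, -23.5, 100]
    - [-443, -579, 81, -23.5, 100]
    - [-443, -579, 81, -23.5, 100]
    - [-443, -579, 81, -23.5, 100]
    - [-443, -579, 81, -23.5, 100]
    - [-443, -579, 81, -23.5, 100]
    - [-443, -579, 81, -23.5, 100]
    - [-443, -579, 81, -23.5, 100]
    - [-443, -579, 81, -23.5, 100]
    - [-443, -579, 81, -23.5, 100]
    - [-443, -579, 81, -23.5, 100]

```text
time: 1.95
tool_pos: [0.4526, -0.0098, 0.1501]
tcp_rot: [0.273, -3.129, -0.001]
wrist_force: [0.1, 0.7, -0.9]
width: 1.001
```

```bash
python3 -c "
from h import *
go([.4535,-.011,.056],100)
c=cam('wrist'); save(c,'w1.png'); np.savez('w1.npz',**c)
print(proj(c,[[.4535,-.011,.086],[.497,-.101,.018]]))
P=pcl(c); np.set_printoptions(suppress=True)
g=c['pixels'].max(2); 
"
```

```text
t 1.95 pos [ 0.4526 -0.0098  0.1501] F [ 0.11  0.72 -0.87] w 1.001 jawang 99.96 tilt [-7.e-04  5.e-04 -1.e+00] q [-0.08 -0.1   2.15  0.    1.09 -1.82]
shift mm [-0.8 -1.4 94.1] turn -0.0
[[277.20536957 227.39335548]
 [160.75068251 233.41887733]]
```

View pics/w1.png

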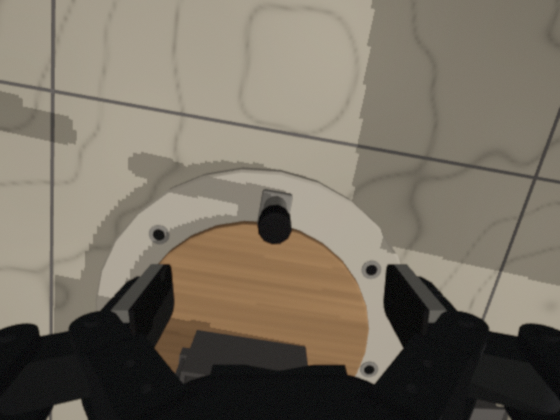

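The wrist view shows the knob top at (275,228), against a predicted (277,227), and the next hole at (159,235), against (161,233). The positions agree, so I'll go down and grip.

move_arm:
  steps:
    - [-1, -1.5, 45, 0, 100]
    - [-1, -1.5, 80, 0, 100]
    - [-1, -1.5, 94, 0, 100]
    - [-1, -1.5, 94, 0, 100]
    - [-1, -1.5, 94, 0, 0]
    - [-1, -1.5, 94, 0, 0]
    - [-1, -1.5, 94, 0, 0]
    - [-1, -1.5, 94, 0, 0]
    - [-1, -1.5, 94, 0, 0]
    - [-1, -1.5, 94, 0, 0]
    - [-1, -1.5, 94, 0, 0]
    - [-1, -1.5, 94, 0, 0]
  newtons: 50

```text
time: 3.2
tool_pos: [0.4553, -0.012, 0.0574]
tcp_rot: [-0.271, 3.128, -0.0]
wrist_force: [-1.4, 0.8, 6.2]
width: 0.239
```

```bash
python3 -c "
from h import *
go([.4535,-.011,.056+.018],100)
c=cam('wrist'); save(c,'w2.png'); c=cam('side'); cv2.imwrite('pics/s2.png',cv2.resize(c['pixels'][160:290,190:330],None,fx=4,fy=4)[...,::-1])
"
```

```text
t 3.2 pos [ 0.4553 -0.012   0.0574] F [-1.36  0.84  6.2 ] w 0.239 jawang 99.91 tilt [ 0.0017  0.     -1.    ] q [-0.08  0.03  2.22  0.    0.89 -1.83]
shift mm [  1.6   1.3 -16.6] turn -0.1
```

View pics/w2.png

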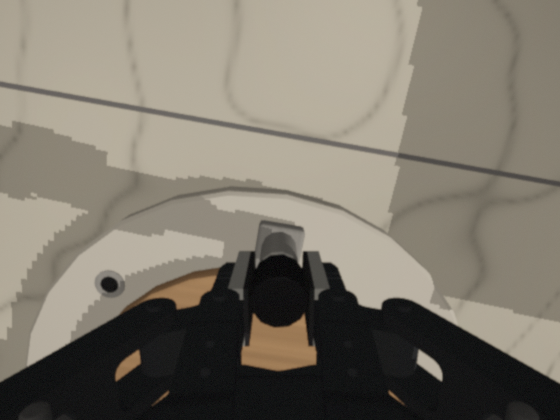

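View pics/s2.png

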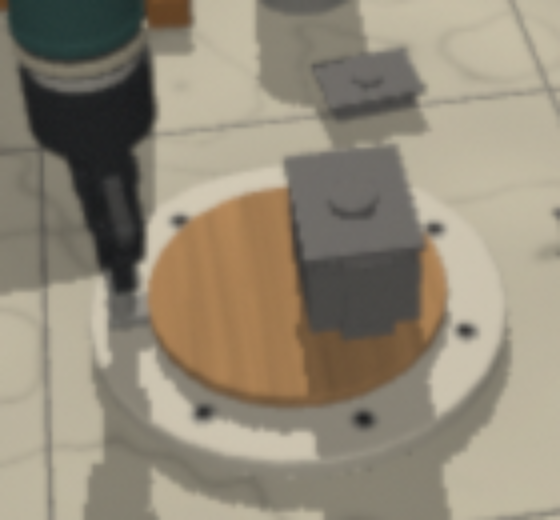

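The wrist view shows the knob at (279,290) between the two pads, and the opening of 0.24 (20 mm) fits the knob's size. I'll lift 17 mm.

move_arm:
  steps:
    - [0, 0, -6, 0, 0]
    - [0, 0, -12, 0, 0]
    - [0, 0, -17, 0, 0]
    - [0, 0, -17, 0, 0]
    - [0, 0, -17, 0, 0]

```text
time: 3.8
tool_pos: [0.4548, -0.012, 0.0732]
tcp_rot: [-0.272, 3.129, -0.0]
wrist_force: [5.4, 0.3, -8.4]
width: 0.244
```

```bash
python3 -c "
from h import *
go([.4968,-.101,.074],100)
a0=np.array([.5685,-.0111]); s=bot.read_state(); M=R.from_rotvec(s['tcp_rot']).as_matrix()
for th in np.radians([0,10,20,30,40,48,51.4]):
    d=lambda t: a0+.115*np.array([np.cos(np.pi-.0015+t),np.sin(np.pi-.0015+t)])
    D=d(th)-d(0); print(np.degrees(th).round(1),(M.T@np.r_[D,0]*1000).round(1))
c=cam('side'); cv2.imwrite('pics/s3.png',cv2.resize(c['pixels'][160:290,190:330],None,fx=4,fy=4)[...,::-1])
c=cam('wrist'); save(c,'w3.png')
"
```

```text
t 3.8 pos [ 0.4548 -0.012   0.0732] F [ 5.44  0.26 -8.43] w 0.244 jawang 99.93 tilt [ 1.3e-03 -1.0e-04 -1.0e+00] q [-0.08  0.01  2.21 -0.    0.92 -1.83]
shift mm [-26.  -94.9  -0.8] turn -0.1
0.0 [0. 0. 0.]
10.0 [  1.8 -20.    0. ]
20.0 [  0.  -39.9   0. ]
30.0 [ -5.2 -59.3   0. ]
40.0 [-13.6 -77.5   0. ]
48.0 [-22.6 -90.8   0.1]
51.4 [-27.  -96.    0.1]
```

View pics/w3.png

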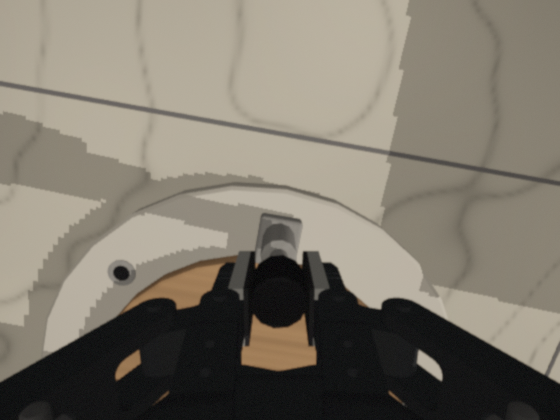

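View pics/s3.png

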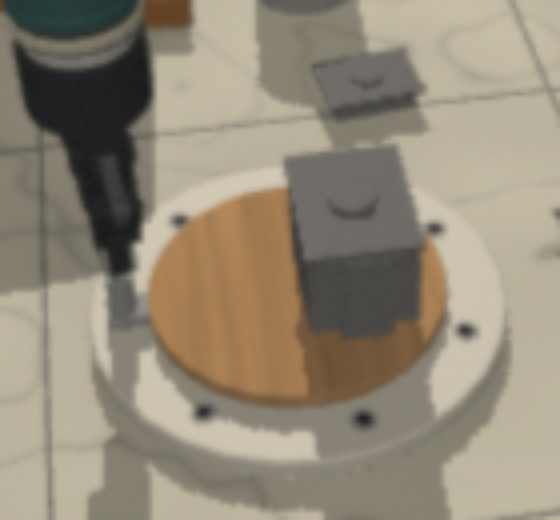

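The wrist view shows the knob up with the thin stem out. The rise is 15.8 mm with a pull of 8.4 N, which fits the spring law and puts the pin clear of the base. I'll turn along the arc, 1 mm higher and about 1 mm towards the axis to relieve the 5 N side pull.

move_arm:
  steps:
    - [0, 0, -1, 0, 0]
    - [0.5, -10, -1, 0, 0]
    - [0.8, -20, -1, 0, 0]
    - [0.4, -30, -1, 0, 0]
    - [-1, -40, -1, 0, 0]
    - [-3.3, -50, -1, 0, 0]
    - [-6.2, -59.3, -1, 0, 0]
    - [-10, -68.5, -1, 0, 0]
    - [-14.4, -77.5, -1, 0, 0]
    - [-19, -84.5, -1, 0, 0]
    - [-23.5, -90.8, -1, 0, 0]
    - [-27.5, -95.5, -1, 0, 0]
    - [-27.5, -95.5, -1, 0, 0]
    - [-27.5, -95.5, -1, 0, 0]

```text
time: 5.3
tool_pos: [0.4977, -0.1015, 0.0741]
tcp_rot: [0.272, -3.129, 0.001]
wrist_force: [0.3, 0.3, -9.8]
width: 0.239
```

```bash
python3 -c "
from h import *
go([.4968,-.101,.056],100)
c=cam('side'); cv2.imwrite('pics/s4.png',cv2.resize(c['pixels'][160:290,190:330],None,fx=4,fy=4)[...,::-1])
c=cam('top'); np.savez('t4.npz',**c); cv2.imwrite('pics/t4.png',np.clip(1.7*cv2.resize(c['pixels'][170:290,220:340],None,fx=4,fy=4).astype(float),0,255)[...,::-1])
c=cam('wrist'); save(c,'w4.png')
"
```

```text
t 5.3 pos [ 0.4977 -0.1015  0.0741] F [ 0.31  0.25 -9.84] w 0.239 jawang 99.94 tilt [-9.e-04 -4.e-04 -1.e+00] q [-0.25  0.11  2.1  -0.    0.93 -1.99]
shift mm [ 0.8  0.7 18.1] turn -0.1[ WARN:0@2.224] global loadsave.cpp:1063 imwrite_ Unsupported depth image for selected encoder is fallbacked to CV_8U.
```

View pics/w4.png

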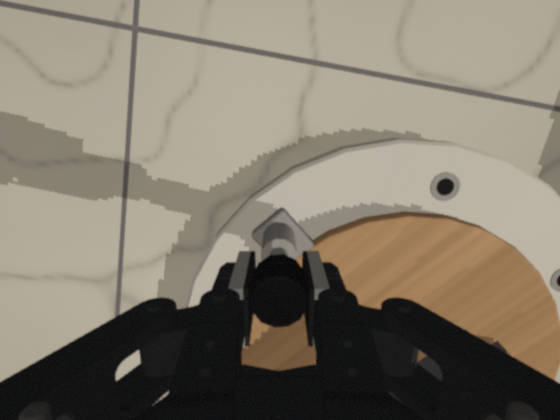

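View pics/s4.png

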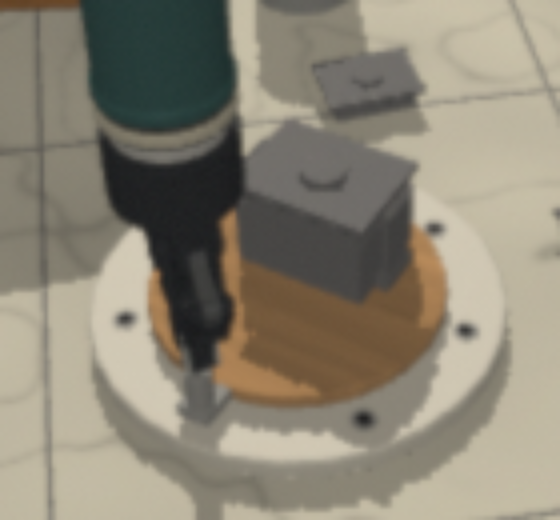

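View pics/t4.png

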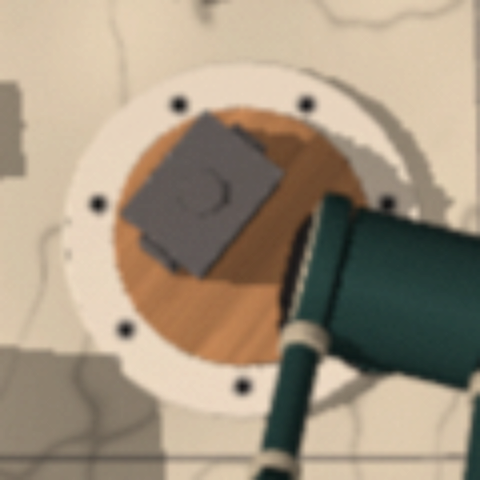

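The deck is one hole on. The start hole is now open at top crop (243,386) and the knob is over the next one. I'll lower it 17 mm while still holding it.

move_arm:
  steps:
    - [0, 0, 4, 0, 0]
    - [0, 0, 8, 0, 0]
    - [0, 0, 12, 0, 0]
    - [0, 0, 15, 0, 0]
    - [0, 0, 17, 0, 0]
    - [0, 0, 17, 0, 0]

```text
time: 6.05
tool_pos: [0.4983, -0.1017, 0.0577]
tcp_rot: [-0.272, 3.129, -0.001]
wrist_force: [-2.0, -3.6, -3.7]
width: 0.24
```

```bash
python3 -c "
from h import *
go([.4968,-.101,.056],100)
c=cam('wrist'); save(c,'w5.png')
"
```

```text
t 6.05 pos [ 0.4983 -0.1017  0.0577] F [-2.05 -3.62 -3.74] w 0.24 jawang 99.94 tilt [ 5.e-04 -8.e-04 -1.e+00] q [-0.25  0.13  2.11 -0.    0.9  -1.99]
shift mm [1.4 0.9 1.7] turn -0.1
```

View pics/w5.png

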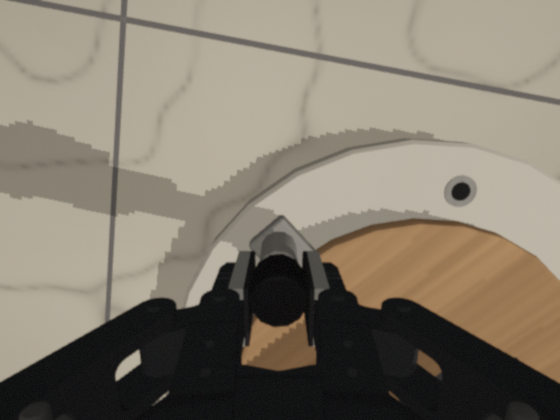

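The plunger has followed to about home: z is 57.7 mm, against 57.4 mm at the first grip, and the remaining pull is about 3.7 N. I'll let go and then rise.

move_arm:
  steps:
    - [0, 0, 1, 0, 0]
    - [0, 0, 1, 0, 60]
    - [0, 0, 1, 0, 90]
    - [0, 0, 1, 0, 100]
    - [0, 0, 0, 0, 100]
    - [0, 0, -30, 0, 100]
    - [0, 0, -70, 0, 100]
    - [0, 0, -95, 0, 100]
    - [0, 0, -95, 0, 100]

```text
time: 7.0
tool_pos: [0.5016, -0.102, 0.1573]
tcp_rot: [-0.271, 3.121, -0.004]
wrist_force: [0.8, 0.8, 1.2]
width: 1.002
```

```bash
python3 -c "
from h import *
from meas import *
go([.4968,-.101,.056],100)
for n in ['wrist','side']:
    c=cam(n); np.savez(n+'6.npz',**c); save(c,n+'6.png')
    P=pcl(c); m=(c['pixels'].max(2)<40)&(np.hypot(P[...,0]-.4968,P[...,1]+.101)<.03)&(P[...,2]>.03)
    v,u=np.nonzero(m); print(n,len(u), np.percentile(P[m][:,2],[5,50,90,98]).round(4), u.mean(),v.mean())
    z=P[...,2]; t=m&(z>np.percentile(P[m][:,2],98)-.004); print(P[t].mean(0).round(4),t.sum())
cv2.imwrite('pics/s6.png',cv2.resize(c['pixels'][160:290,190:330],None,fx=4,fy=4)[...,::-1])
"
```

```text
t 7.0 pos [ 0.5016 -0.102   0.1573] F [0.76 0.79 1.23] w 1.002 jawang 99.94 tilt [ 0.0091 -0.0021 -1.    ] q [-0.25  0.01  2.03  0.    1.09 -1.99]
shift mm [  5.4   2.1 101.2] turn -0.1
wrist 15752 [0.0867 0.2425 0.252  0.254 ] 292.63369730827833 383.57929151853733
[ 0.4817 -0.1042  0.2523] 2711
side 96 [0.0715 0.2412 0.2608 0.2637] 232.39583333333334 216.85416666666666
[ 0.4903 -0.1211  0.2622] 17
```

View pics/wrist6.png

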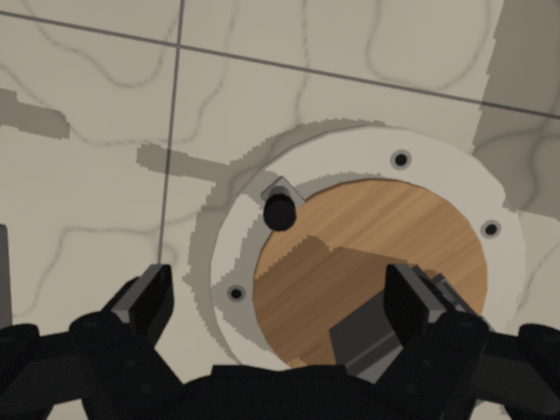

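View pics/s6.png

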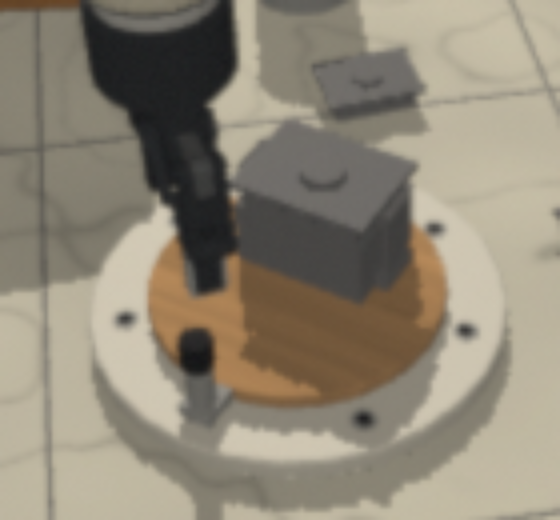

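The wrist view shows the knob released at (280,211), over the next hole. I'll check its height against the height when it was home.

```bash
python3 -c "
from h import *
for n,u,v in [('w1',275,228),('wrist6',280,214)]:
    c=dict(np.load(n+'.npz')); P=pcl(c); w=P[v-6:v+7,u-6:u+7].reshape(-1,3); print(n,np.median(w,0).round(4), 'base z',)
    b=P[190:200,440:450] if n=='wrist6' else P[195:205,330:340]
    print(np.median(b.reshape(-1,3),0).round(4))
c=dict(np.load('side6.npz')); P=pcl(c)
m=(c['pixels'].max(2)<60)
for v in range(238,262,2): print(v,[ (int(c['pixels'][v,u].max()),P[v,u].round(3).tolist()) for u in (239,)])
c=dict(np.load('side0.npz')); P=pcl(c)
for v in range(216,240,3): print(v,[ (int(c['pixels'][v,u].max()),P[v,u].round(3).tolist()) for u in (219,)])
"
```

```text
w1 [ 0.4541 -0.0123  0.0861] base z
[0.4441 0.0338 0.018 ]
wrist6 [ 0.4964 -0.1027  0.086 ] base z
[0.4763 0.0306 0.0183]
238 [(171, [0.501, -0.03, 0.031])]
240 [(167, [0.501, -0.036, 0.03])]
242 [(71, [0.5, -0.095, 0.084])]
244 [(43, [0.499, -0.102, 0.084])]
246 [(40, [0.499, -0.109, 0.085])]
248 [(26, [0.498, -0.114, 0.083])]
250 [(25, [0.497, -0.115, 0.077])]
252 [(27, [0.497, -0.113, 0.069])]
254 [(84, [0.496, -0.109, 0.057])]
256 [(99, [0.496, -0.112, 0.053])]
258 [(99, [0.495, -0.112, 0.046])]
260 [(98, [0.495, -0.113, 0.04])]
216 [(119, [0.453, 0.1, -0.001])]
219 [(55, [0.457, -0.007, 0.085])]
222 [(41, [0.457, -0.017, 0.084])]
225 [(22, [0.456, -0.024, 0.081])]
228 [(25, [0.455, -0.026, 0.072])]
231 [(95, [0.453, -0.021, 0.056])]
234 [(95, [0.452, -0.023, 0.047])]
237 [(93, [0.451, -0.02, 0.034])]
```

The knob top is at 86.0 mm, against 86.1 mm when home at the start, and 0.4 mm from the expected place, so the plunger is fully home. Now I'll find the lid's pressing pad by its outline.

```bash
python3 -c "
from h import *
c=cam('top'); np.savez('t7.npz',**c); P=pcl(c)
px=c['pixels'].astype(int)
cv2.imwrite('pics/t7.png',np.clip(2*cv2.resize(c['pixels'][180:260,230:330],None,fx=7,fy=7,interpolation=cv2.INTER_CUBIC).astype(float),0,255).astype(np.uint8)[...,::-1])
m=((P[...,2]>.096)&(P[...,2]<.112)&(np.hypot(P[...,0]-.592,P[...,1]-.0186)<.075)).astype(np.uint8)
m=cv2.morphologyEx(m,cv2.MORPH_OPEN,np.ones((3,3)))
cs,_=cv2.findContours(m,cv2.RETR_EXTERNAL,cv2.CHAIN_APPROX_NONE); k=max(cs,key=cv2.contourArea)
r=cv2.minAreaRect(k); print(r, plane(c,*r[0],.101))
b=cv2.boxPoints(r); B=plane(c,b[:,0],b[:,1],.101); print(B.round(4),np.linalg.norm(B[0]-B[1]),np.linalg.norm(B[1]-B[2]))
q=P[m>0]; print(q.mean(0).round(4), len(q))
A=np.c_[q[:,:2]-q[:,:2].mean(0),np.ones(len(q))]; print('plane fit',np.linalg.lstsq(A,q[:,2],rcond=None)[0].round(4))
print('expected tub ctr',[.5685+.038*np.cos(np.radians(51.3)),-.0111+.038*np.sin(np.radians(51.3))])
go([.5922,.0186,.15],None)
"
```

```text
((270.06097412109375, 218.04876708984375), (26.08102035522461, 38.10639953613281), 38.65980529785156) [[0.59144029 0.01809683 0.101     ]]
[[ 0.572   0.0822  0.101 ]
 [ 0.6593  0.0131  0.101 ]
 [ 0.611  -0.0462  0.101 ]
 [ 0.5245  0.023   0.101 ]] 0.11136590679242316 0.07649859531834495
[0.592  0.0182 0.1016] 889
plane fit [0.0046 0.0009 0.1016]
expected tub ctr [np.float64(0.5922592209407568), np.float64(0.018556355478856527)]
t 7.15 pos [ 0.4975 -0.101   0.1517] F [ 0.24  0.59 -0.82] w 0.999 jawang 99.93 tilt [-7.e-04  3.e-04 -1.e+00] q [-0.25  0.01  2.04  0.    1.09 -1.99]
shift mm [-113.9  101.5    1.7] turn None
```

View pics/t7.png

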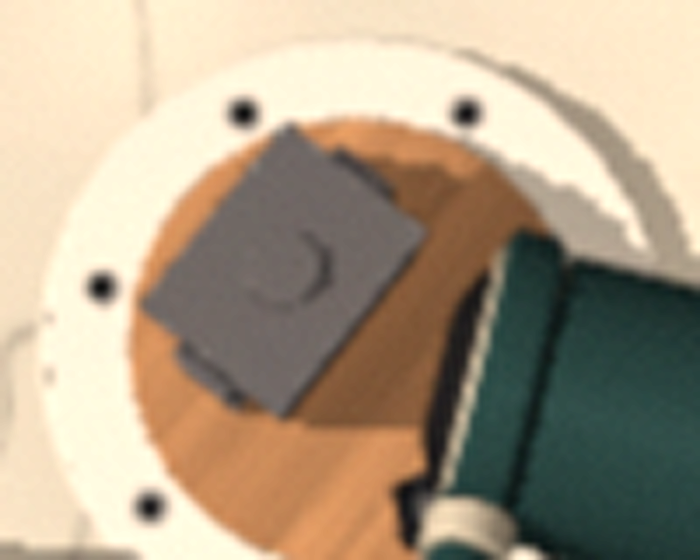

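The pad appears at crop (285,265). The lid's middle measures (0.592, 0.018), against (0.592, 0.0186) computed from the joint geometry. I'll move over it with the fingers shutting on the way.

move_arm:
  steps:
    - [0, 0, -15, 0, 50]
    - [-40, 36, -15, 0, 0]
    - [-80, 71, -15, 0, 0]
    - [-114, 101.5, -10, 0, 0]
    - [-114, 101.5, 0, 0, 0]
    - [-114, 101.5, 15, 0, 0]
    - [-114, 101.5, 27, 0, 0]
    - [-114, 101.5, 27, 0, 0]
    - [-114, 101.5, 27, 0, 0]
    - [-114, 101.5, 27, 0, 0]
  newtons: 40

```text
time: 8.15
tool_pos: [0.5927, 0.0175, 0.1258]
tcp_rot: [-0.27, 3.129, -0.0]
wrist_force: [0.7, -0.5, 0.7]
width: -0.001
```

```bash
python3 -c "
from h import *
go([.5921,.0184,.105],None)
c=cam('wrist'); save(c,'w8.png'); print(proj(c,[[.592,.0184,.105]]),proj(c,[bot.read_state()['tool_pos']]))
c=cam('side'); cv2.imwrite('pics/s8.png',cv2.resize(c['pixels'][150:280,190:340],None,fx=4,fy=4,interpolation=cv2.INTER_CUBIC)[...,::-1])
"
```

```text
t 8.15 pos [0.5927 0.0175 0.1258] F [ 0.66 -0.52  0.66] w -0.001 jawang 99.85 tilt [ 7.e-04 -1.e-04 -1.e+00] q [-0.01  0.2   1.89 -0.    1.05 -1.76]
shift mm [ 0.5  1.  20.8] turn None
[[281.74108514 251.76019824]] [[280.06054481 271.81875467]]
```

View pics/w8.png

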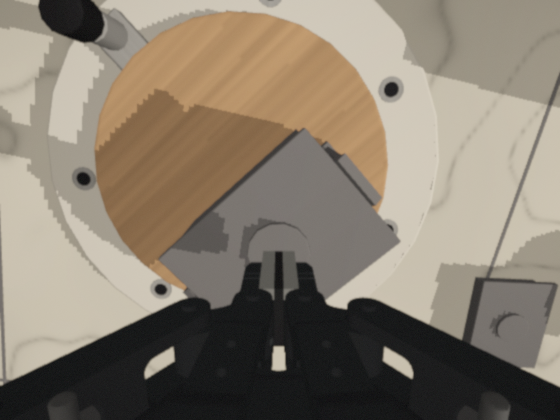

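View pics/s8.png

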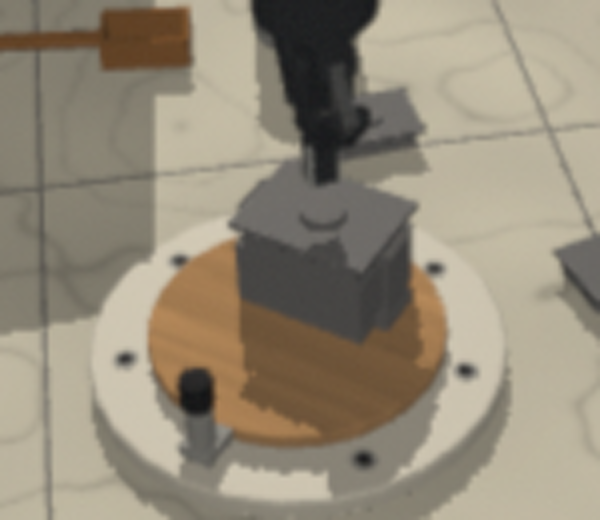

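The wrist view shows the shut fingertips above the pad. The pad's arc is centred near (278,252), against a predicted (282,252). I'll press straight down slowly.

move_arm:
  steps:
    - [0, 1, 12, 0, 0]
    - [0, 1, 19, 0, 0]
    - [0, 1, 22, 0, 0]
    - [0, 1, 24, 0, 0]
    - [0, 1, 26, 0, 0]

```text
time: 8.75
tool_pos: [0.5933, 0.0193, 0.1011]
tcp_rot: [-0.272, 3.129, -0.001]
wrist_force: [-5.3, -0.0, 16.4]
width: 0.003
```

move_arm:
  steps:
    - [0, 0, 2, 0, 0]
    - [0, 0, 4, 0, 0]
    - [0, 0, 6, 0, 0]
    - [0, 0, 7, 0, 0]

```text
time: 9.15
tool_pos: [0.5928, 0.0194, 0.0921]
tcp_rot: [-0.272, 3.129, -0.0]
wrist_force: [-0.5, 0.7, 0.0]
width: 0.005
```

The force fell from 16 N to about 0 at 92.1 mm, so the lid has snapped. I'll press a little further to seat it, then rise.

move_arm:
  steps:
    - [0, 0, 1, 0, 0]
    - [0, 0, 1.5, 0, 0]
    - [0, 0, 2, 0, 0]
    - [0, 0, 2, 0, 0]

```text
time: 9.55
tool_pos: [0.5929, 0.0194, 0.092]
tcp_rot: [-0.272, 3.129, -0.0]
wrist_force: [-4.3, -0.1, 12.6]
width: -0.003
```

move_arm:
  steps:
    - [0, 0, -5, 0, 0]
    - [0, 0, -30, 0, 0]
    - [0, 0, -70, 0, 0]
    - [0, 0, -110, 0, 0]
    - [0, 0, -140, 0, 0]
    - [80, -20, -150, 0, 0]
    - [120, -60, -150, 0, 0]
    - [120, -110, -150, 0, 0]
    - [120, -160, -150, 0, 0]
    - [120, -200, -150, 0, 0]
    - [120, -200, -150, 0, 0]
    - [120, -200, -150, 0, 0]

```text
time: 10.75
tool_pos: [0.5083, -0.2002, 0.2393]
tcp_rot: [0.266, -3.129, -0.001]
wrist_force: [-0.5, 0.7, 0.9]
width: 0.001
```

```bash
python3 -c "
from meas import *
go([.5921,.0184,.105],None)
C={}
for n in ['top','side','wrist']:
    c=cam(n); C[n]=c; np.savez(n+'9.npz',**c); save(c,n+'9.png'); P=pcl(c)
    m=((P[...,2]>.07)&(P[...,2]<.125)&(np.hypot(P[...,0]-.592,P[...,1]-.0186)<.05)); q=P[m]; 
    if len(q): print(n,len(q),np.percentile(q[:,2],[2,10,50,90,98]).round(4))
    u=np.array([-np.sin(np.radians(231.3)),np.cos(np.radians(231.3))]); s=(q[:,:2]-[.592,.0186])@u
    t=q[:,2]>.08
    for lo,hi in [(-.045,-.03),(-.02,.02),(.03,.045)]: print(lo,np.median(q[t&(s>lo)&(s<hi),2]).round(4))
c=C['side']; cv2.imwrite('pics/s9.png',cv2.resize(c['pixels'][150:280,190:340],None,fx=5,fy=4.5,interpolation=cv2.INTER_CUBIC)[...,::-1])
c=C['top']; cv2.imwrite('pics/t9.png',np.clip(2*cv2.resize(c['pixels'][180:280,230:330],None,fx=5.5,fy=5.5,interpolation=cv2.INTER_CUBIC).astype(float),0,255).astype(np.uint8)[...,::-1])
"
```

```text
t 10.75 pos [ 0.5083 -0.2002  0.2393] F [-0.48  0.66  0.9 ] w 0.001 jawang 99.72 tilt [-1.7e-03  7.0e-04 -1.0e+00] q [-0.42  0.02  1.87 -0.    1.26 -2.16]
shift mm [-119.7  201.1  134.3] turn None
top 781 [0.0839 0.0857 0.089  0.0924 0.0955]
-0.045 0.0881
-0.02 0.0896
0.03 0.0884
side 722 [0.073  0.0838 0.0866 0.0901 0.0925]
-0.045 0.0864
-0.02 0.0871
0.03 0.0865
wrist 6719 [0.0728 0.0852 0.0882 0.0919 0.0937]
-0.045 0.0882
-0.02 0.0884
0.03 0.0882
```

View pics/s9.png

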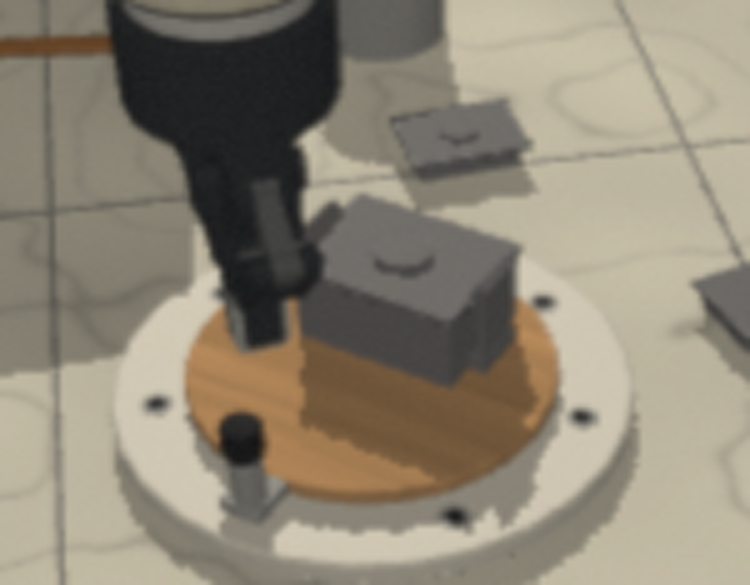

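View pics/t9.png

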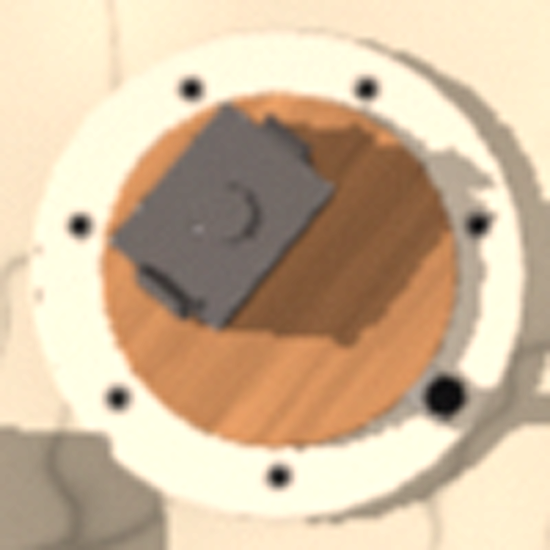

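View pics/wrist9.png

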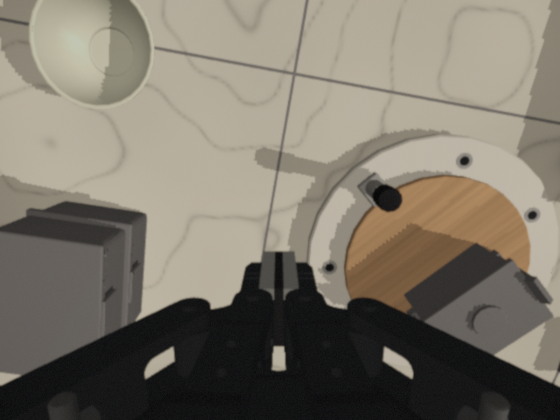

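The lid top is at 88 mm in the middle and at both ends (82 + 6 = flush), and both clips are visible over its ends. Last checks: the knob's height and deck angle, and whether the bystanders moved.

```bash
python3 -c "
from meas import *
c=dict(np.load('wrist9.npz')); P=pcl(c); print(np.median(P[194:204,384:394].reshape(-1,3),0).round(4))
a=dict(np.load('top0.npz')); b=dict(np.load('top9.npz'))
d=np.abs(a['pixels'].astype(int)-b['pixels']).max(2)
for n,(u,v,r) in dict(tin=(150,207,18),scoop=(157,270,30),stack=(406,203,24),bowl=(405,281,18),lb=(208,202,13),lc=(270,156,14)).items():
    w=(slice(v-r,v+r),slice(u-r,u+r)); s,_=cv2.phaseCorrelate(*[cv2.cvtColor(x['pixels'][w],cv2.COLOR_RGB2GRAY).astype(np.float64) for x in (a,b)])
    print(n,'mean diff',d[w].mean().round(2),'shift px',np.round(s,2))
H=holes(b,np.array([.5685,-.0111])); print(H[H[:,2]>300][:,:5].round(4))
s=bot.read_state(); print(s['time'],s['wrist_force'],s['joint_vel'].round(3))
"
```

```text
[ 0.4955 -0.1035  0.0861]
tin mean diff 7.96 shift px [0.03 0.04]
scoop mean diff 7.58 shift px [0.07 0.04]
stack mean diff 14.58 shift px [ 0.11 -0.17]
bowl mean diff 33.21 shift px [-0.1   1.67]
lb mean diff 6.46 shift px [0.58 0.49]
lc mean diff 7.27 shift px [0.03 0.01]
[[ 3.104387e+02  2.515525e+02  6.520000e+02  4.976000e-01 -1.037000e-01]]
10.9 [1.00283668 0.16799149 0.17996346] [ 0.016 -0.008 -0.002 -0.001 -0.004 -0.002]
```

View pics/top9.png

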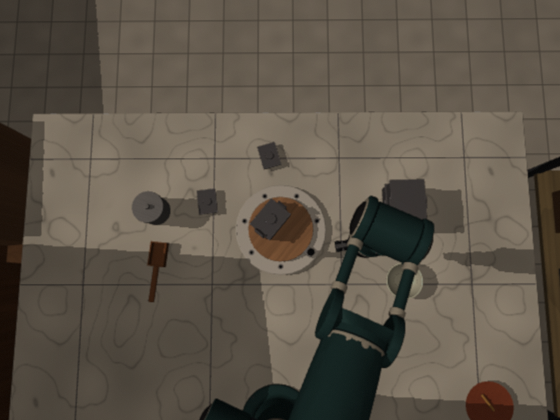

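The picture explains the larger bowl and stack differences: the arm, well above them, covers part of both. The bowl is still at (405,281) and the stack at (406,203). I'll hand in.

```bash
python3 -c "
from h import *
print(bot.finish_job())"
```

```text
the job is handed in; nothing more can be done
None
```

The turntable is on the next day's hole and locked there, and the lid is pressed home on the tub. I handed the job in at about 11 s. I gripped the knob, lifted it about 16 mm, turned the deck anticlockwise one hole, lowered the knob and let go. Then I pressed the lid down with the fingers shut and moved the arm clear.

- **Plunger:** the knob top measured 86.1 mm above the ledge, the same as when home at the start. It sits over the next hole, within the cameras' roughly 2–3 mm error.
- **Lid:** the force rose to about 16 N, fell to zero as the lid snapped at 92 mm, and then held 12.6 N when I pressed to seat it. The wrist and top views put its top at 88–90 mm, level from end to end to about 1.5 mm. The side view read 1–2 mm lower, which is within its calibration. I judged the clips by eye from the pictures and the force drop; both appear to be over the lid's ends.
- **Bystanders:** the tin and scoop did not move, nor did the spare lid behind the turntable. The other spare lid's shift figure was about half a pixel (under 2 mm), and by eye it had not moved. The bowl and stack were partly hidden by the arm in the last top view, so the bowl's figure (1.7 px) is unreliable. By eye both are where they started, and the arm stayed well above them.

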